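Free the mended knife rest from the glue clamp

ROBOT

A 6-joint arm with a two-finger parallel gripper is mounted at the origin on the work surface. World frame = base frame: x ahead of the robot, y to its left, z up, the work surface at z = 0. Lengths are in m, angles in rad, forces in N, time in s.
With the tool pointing down it reaches from about 0.275 to 0.825 m from the base axis. Payload 4.9 kg.
Tool frame: the origin (TCP) lies midway between the tips of the shut fingers; the grasp point (between the pads) lies 19 mm behind it; z points along the fingers, y is the direction in which the jaws open and shut (so a half turn about z gives the same grasp; the last joint's range is limited). The gripper opens to 85 mm and grips with 20 to 120 N. Pads are 22 mm wide; open, the fingers measure 114 mm over their backs; the gripper's body (76 mm by 85 mm) begins 54 mm behind the grasp point. The pads swing forward as they close: fully open they stand 13 mm farther back than shut.
Start: joints at [-1.311, 0.326, -0.193, 1.052, 0, 1.437], TCP at [0.211, -0.508, 0.231] pointing down, gripper open.
Joint ranges: [-2.65, 2.65], [-0.97, 1.79], [-1.3, 1.35], [-1.93, 2.1], [-1.47, 1.37], [-3.14, 3.14]. Speed limits (rad/s): [2.57, 2.57, 3.14, 3.14, 3.14, 3.14].

INTERFACE

Orientations are given as a rotation vector (axis times angle).
In Python, from station import readout, optics, ctrl gives the robot as it stands.
- The arm moves only by the tool play_rows, never from a script. Its argument "moves" is a list of rows, each an object of numbers: "fingers": the opening, from 0 (shut) to 1 (fully open); "tx", "ty", "tz": the shift along the tool's x, y, z in m; "turn": the turn about the tool's z in rad. In form: [{"fingers": .., "tx": .., "ty": .., "tz": .., "turn": ..}, ...]. A call has 1 to 20 rows; each row shifts and turns the commanded pose from where the row before left it, along the tool's axes as they then stand; what a row does not reach is not made up. A row lasts 1/8 s, in which the tool goes at most 62.5 mm and 10.7 degrees, less where a joint would pass 70% of its speed; a pose out of reach is approached as far as the arm can. A call with a gripper value outside its range is refused whole. The fingers move at their own pace and stop on an object; "force" is the grip in N (left out, the last holds). Time passes only in rows, so rows that do not move let the fingers close. It gives the time, the measured TCP pose, the force and the opening at its end, in the units of the state.
- readout.get_obs(): the state, without advancing time (a new reading comes with each control period).
- optics.grab_frame(name): name is "side" or "top"; returns the picture (384x512x3 uint8, red, green, blue); there is no depth.
- optics.camera_params(name): a dict with "intrinsics" (3x3 intrinsics, pixels), "R" (3x3) and "t" (3): a world point X has camera coordinates R X + t. Camera axes: x right, y down, z forward; pixel columns grow to the right and rows downward; lengths in m; the calibration is good to about 2 mm. A picture is of the moment at which its call begins. camera_params takes no time and is no camera call.
- ctrl.sign_off(): hands the job in, once; it reports no verdict.
Trained networks look in the newest picture that a camera, given by its name, has taken for a name from the list of things; names that differ only in an ending like _2 or _b are one class to them, and where a whole thing is asked for, a point or a joint stands for the part that bears it (a point fixed in the world has none). Each returns a list of dicts, best first, with "p" (0 to 1); they miss things now and then, are a little off and sometimes report something else, mostly with a low value. They report only what shows in the picture. A call takes as long as a camera call. They do not tell look-alikes from the thing itself.
- optics.search_frame(label, camera): "centre" ([row, column] in pixels, amid what is visible of it).
The state is a dict: "time_s": time; "qpos": joint angles; "qvel": joint speeds; "effort": joint torques, N m; "ee_pos": TCP position; "orientation": TCP orientation; "ft_force": force on the tool from outside, world axes, zero at the start; "torque": the same for the moment, N m; "opening": finger opening in m.
Only numpy, scipy, OpenCV 4.12 (cv2) and the standard library are available. Lean on these libraries where they do the work, as an engineer would, in place of code of your own. Each camera call takes 0.05 s, during which the arm holds its last target. There are 200 camera calls.

TASK

The glue has set: take the packing block out from behind the clamp's sliding jaw and set it down in the stoneware bowl, push the jaw open as far as it goes, then lift the mended knife rest out of the clamp and lay it flat, right way up, in the middle of the round peel. Set both down gently rather than dropping them, leave the jaw open, and leave the other things on the counter, bowl and peel included, where they stand.

Things in the scene. Friction and masses are not known exactly. Their poses are not given: they have to be found in the camera images.
- clamp: Aluminium glue clamp fixed to the counter; bed 96 (x) by 250 (y) mm, its top 20 mm above the counter; origin on the counter under its centre. Along its y, which is the way the jaw opens: fixed jaw (inner face y = -105 mm), knife rest, sliding jaw (inner face +17, back +33 when closed), packing block, fixed end stop (inner face +105).
- fixed_jaw (a point): Top of the fixed jaw's inner face, 78 mm above the counter; the jaw is dark steel, 70 mm wide. Both jaws have a lip 12 mm long over the rest's end (underside 69, top 78 mm above the counter) and cheeks 15 mm long beside it (at x = 27 to 35 mm either side, top 46 mm up). Once the jaw is open, slide the rest at least 17 mm towards clamp +y, then lift.
- end_stop (a point): Top of the end stop's inner face, 75 mm above the counter; the stop is a dark steel plate 70 mm wide.
- jaw (a joint): Sliding jaw's travel in m: 0 closed, 0.070 fully open at its end stop. Moves with about 4 N of friction plus light damping, and stays where it is left. While the packing block is in place it can move only about 2 mm.
- jaw_tab (a point): Point on the inner (-y in the clamp's frame) face of the sliding jaw, 110 mm above the counter, on the centreline (clamp y = +17 mm when closed). The jaw's tab, 60 wide (x), 16 thick (y), stands up to 130 mm above the counter, well above the lip (78 mm): push it here towards the clamp's +y.
- rest: The mended knife rest: dark wooden block 50 (x) by 120 (y) by 45 mm high, about 0.2 kg; origin at the centre of its underside, z up. Lower 27 mm solid; above it four cross ridges 18 mm long, centred at y = -51, -17, 17, 51 mm, three slots between. Starts on the clamp bed between the jaws, 1 mm play each end, y along the clamp's y, its sides free between the cheeks.
- block: Packing block: pale plain wooden block 40 (x) by 70 (y) by 80 mm high, about 0.15 kg, origin at the centre of its underside, z up. Starts standing on the clamp bed between the sliding jaw and the end stop, about 1 mm play at either end, its top 100 mm above the counter, nothing over it.
- block_mid (a point): The middle of the packing block, 40 mm above its underside.
- bowl: Speckled stoneware bowl, loose, 0.6 kg: 192 mm across and 62 mm high, wall 6 mm, flat inner floor about 120 mm across and 7 mm above its underside; origin at the centre of its underside. Stands to the left or right of the clamp.
- peel: Round perforated aluminium peel, loose, 0.45 kg, lying flat: head 230 mm across and 5 mm thick, origin under the head's centre; a black handle 18 mm thick runs along its +x out to 270 mm from the origin. Lies on the other side of the clamp from the bowl.
- shaker: Bystander: glass pepper shaker with chrome twist top, 54 mm across, 140 mm tall, upright close to the clamp's far (+x) side; origin under its centre.
- jar: Bystander: amber glass spice jar, 60 mm across, 100 mm tall, upright close to the clamp's far (+x) side; origin under its centre.
- scraper: Bystander: green hard silicone scraper, 200 mm long (its x), 54 mm wide, 14 mm thick, lying flat alongside the clamp's near (-x) side; origin under its middle.
There are look-alikes about, which are no part of the job. Several things have the shape of the block; the one meant has the colours described above. What is shaped like the rest but purple is not meant.

How it is judged:
On the way, in this order (a step that is already met when the one before it is completed fails the run):
1. the packing block is out of the clamp (distance of block_mid from where it was at the start of the episode above 0.09 m), for 0.1 s.
2. the sliding jaw is open (value of joint jaw above 0.06 m), for 0.2 s.
3. the knife rest is lifted clear of the clamp, jaw open (height (world z) of rest above 0.09 m and value of joint jaw above 0.06 m), for 0.1 s.
At the end, for the whole second after the job is handed in: Jaw open by more than 60 of its 70 mm; the packing block at rest in the bowl (its middle within 60 mm of the bowl's axis and below 85 mm) with the bowl upright; the knife rest at rest on the peel, right way up (within 0.1 rad), its centre within 50 mm of the centre of the peel's head (value of joint jaw above 0.06 m and horizontal distance between block_mid and bowl below 0.06 m and height (world z) of block_mid below 0.085 m and contact force between block and bowl above 0.1 N and horizontal distance between rest and peel below 0.05 m and angle between each of rest, bowl's own z axis and vertical below 0.1 rad and height (world z) of rest below 0.015 m and contact force between rest and peel above 0.1 N and linear speed of each of rest, block below 0.02 m/s); the robot touches nothing.
It fails at once if a bystander (shaker, jar or scraper) shifted more than 30 mm (distance of any of shaker, jar, scraper from where it was at the start of the episode above 0.03 m).
It fails at once if a bystander tipped (angle between any of shaker, jar, scraper's own z axis and vertical above 0.4 rad).
It fails at once if the bowl or the peel shifted more than 40 mm (distance of any of bowl, peel from where it was at the start of the episode above 0.04 m).
It fails at once if the knife rest or the block dropped (falls free faster than 0.7 m/s, about 25 mm) ((linear speed of rest above 0.7 m/s and contact force between the fingers and rest below 0.05 N) or (linear speed of block above 0.7 m/s and contact force between the fingers and block below 0.05 N)).
It also fails if it takes over 64 s, if anything falls off the work surface, if the arm or the gripper's body presses on something with over 40 N, if the wrist force passes 120 N, or if a joint passes its speed limit or range.

## Working session

There is one attempt and no reset: what is moved stays moved. The work goes in short steps, Python scripts to look and compute and a tool call to move; the robot and the scene stay as the last step left them, time stands still between calls to the robot, and variables do not carry over. Pictures are saved under pics/ and viewed, about 8 in all and at most 12, crops included, and the job is handed in when it is done.

Besides the shell and the picture viewer there is one more tool, called after "Emit:" by a JSON object that holds its "name" and its "arguments". play_rows: Moves the arm, as the interface text tells. Its arguments: {"type":"object","properties":{"moves":{"type":"array","items":{"type":"object","properties":{"fingers":{"type":"number"},"tx":{"type":"number"},"ty":{"type":"number"},"tz":{"type":"number"},"turn":{"type":"number"}}}},"force":{"type":"number"}},"required":["moves"]}

```bash
mkdir -p pics; ls
cat > h.py <<'E'
from station import readout, optics, ctrl
import numpy as np, cv2
def P(n):
    c=optics.camera_params(n); return np.array(c["intrinsics"]),np.array(c["R"]),np.array(c["t"])
def ray(n,rc,z):
    K,R,t=P(n); d=R.T@np.linalg.inv(K)@[rc[1],rc[0],1]; o=-R.T@t
    return o+d*(z-o[2])/d[2]
def proj(n,X):
    K,R,t=P(n); u=K@(R@np.array(X,float)+t); return u[:2]/u[2]   # col,row
E
python3 - <<'E'
from h import *
for n in("top","side"):
    f=optics.grab_frame(n); cv2.imwrite(f"pics/{n}0.png",f[:,:,::-1])
    K,R,t=P(n); print(n,(-R.T@t).round(3),R[2].round(3))
zs=dict(fixed_jaw=.078,end_stop=.075,jaw_tab=.12,rest=.045,block=.1,bowl=.03,peel=.005,shaker=.07,jar=.05,scraper=.014)
for k,z in zs.items():
    for n in("top","side"):
        for d in optics.search_frame(k,n)[:4]: print(k,n,np.round(d["centre"],0),round(d["p"],2),ray(n,d["centre"],z)[:2].round(3))
o=readout.get_obs(); print(o["time_s"],o["ee_pos"],o["orientation"],o["opening"])
E
```

```text
pics
top [ 0.383 -0.005  1.073] [ 0.117 -0.    -0.993]
side [0.291 0.715 0.987] [ 0.171 -0.611 -0.773]
fixed_jaw top [183. 264.] 0.81 [ 0.53 -0.03]
fixed_jaw top [180. 243.] 0.2 [0.542 0.03 ]
fixed_jaw top [200. 126.] 0.15 [0.487 0.362]
fixed_jaw side [196. 244.] 0.96 [0.528 0.01 ]
end_stop top [183. 266.] 0.95 [ 0.531 -0.036]
end_stop side [198. 247.] 0.79 [0.518 0.017]
end_stop side [198. 234.] 0.5 [0.558 0.024]
jaw_tab top [172. 260.] 0.57 [ 0.554 -0.021]
jaw_tab top [135. 288.] 0.3 [ 0.659 -0.098]
jaw_tab side [184. 242.] 0.87 [0.536 0.001]
jaw_tab side [313. 220.] 0.5 [0.475 0.399]
rest top [272. 334.] 0.97 [ 0.276 -0.231]
rest top [179. 282.] 0.72 [ 0.548 -0.085]
rest side [168. 336.] 0.91 [ 0.268 -0.204]
rest side [174. 247.] 0.83 [ 0.552 -0.109]
block top [126. 196.] 0.98 [0.695 0.163]
block top [210. 196.] 0.76 [0.455 0.161]
block top [174. 247.] 0.66 [0.554 0.018]
block side [251. 250.] 0.93 [0.455 0.208]
block side [199. 237.] 0.73 [0.54  0.047]
block side [234. 167.] 0.58 [0.692 0.211]
bowl top [200. 127.] 0.84 [0.493 0.378]
bowl side [314. 220.] 0.81 [0.495 0.368]
peel top [184. 378.] 0.74 [ 0.534 -0.383]
peel side [313. 220.] 0.35 [0.501 0.356]
shaker top [136. 288.] 0.91 [ 0.672 -0.105]
shaker side [165. 211.] 0.94 [ 0.674 -0.094]
shaker side [135. 273.] 0.28 [ 0.507 -0.289]
jar top [139. 247.] 0.89 [0.67  0.016]
jar side [195. 200.] 0.82 [0.671 0.021]
scraper top [215. 256.] 0.97 [ 0.443 -0.006]
scraper side [215. 272.] 0.92 [0.439 0.015]
1.1 [ 0.21104629 -0.50793018  0.2312748 ] [-3.08090859e+00 -6.14470972e-01 -5.53375133e-05] 0.08549906373200239
```

Run:
```python
import cv2
a=cv2.imread("pics/top0.png"); b=cv2.imread("pics/side0.png")
x=cv2.resize(a[80:320,60:460],(800,480),interpolation=cv2.INTER_CUBIC); cv2.imwrite("pics/v1.png",x)
y=cv2.resize(b[130:280,150:350],(800,600),interpolation=cv2.INTER_CUBIC); cv2.imwrite("pics/v2.png",y)
```

```text
(no output)
```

View pics/v1.png

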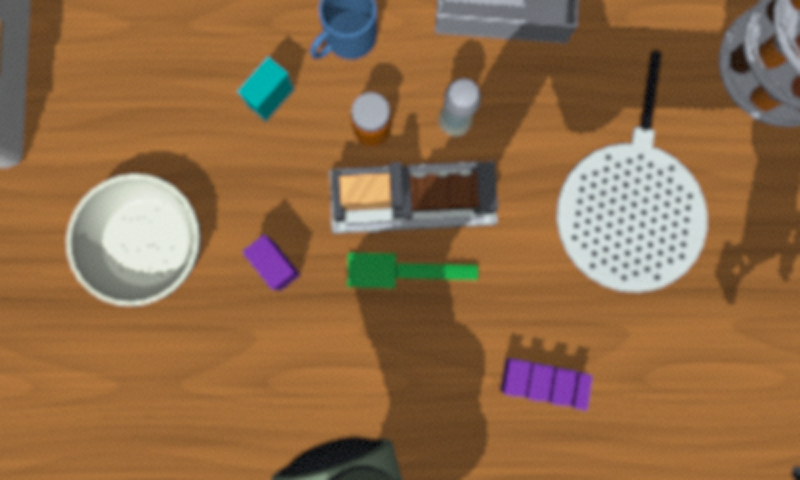

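View pics/v2.png

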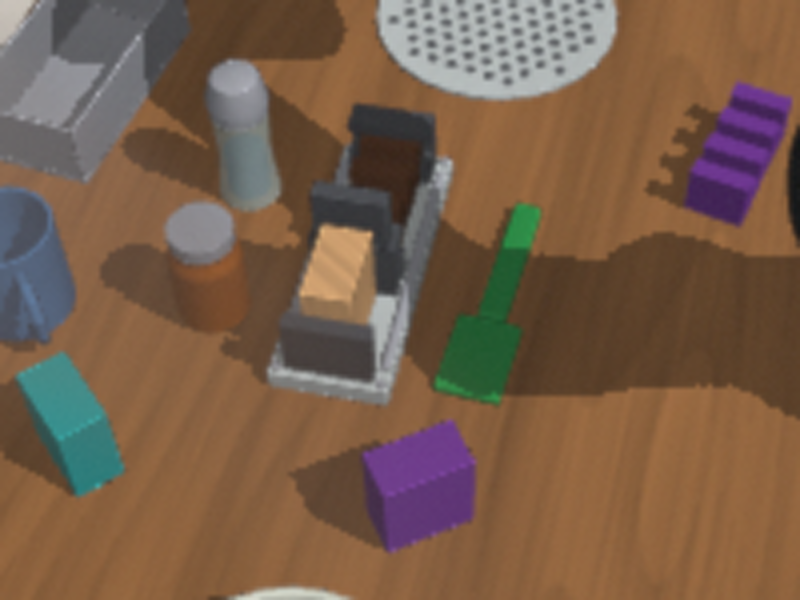

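The top view (v1) shows the pale block at v1 (366,190), the dark rest at (443,193), the bowl at (133,239) and the peel head at (632,217). The clamp's +y points roughly along world +y. The purple and teal pieces are decoys. The side view (v2) shows the same layout, with the bed corners visible. Next I'll fit the clamp pose.

```bash
cat > fit.py <<'E'
from h import *
from scipy.optimize import least_squares
v1=lambda x,y:(60+x/2-.25,80+y/2-.25)
v2=lambda x,y:(150+x/4-.4,130+y/4-.4)
o=[("top",(-20,104,100),v1(342,210)),("top",(20,104,100),v1(338,175)),("top",(20,34,100),v1(391,173)),("top",(-20,34,100),v1(393,207)),
("side",(-48,125,0),v2(388,402)),("side",(48,125,0),v2(270,382)),("side",(-48,-125,20),v2(452,160)),
("side",(20,34,100),v2(318,226)),("side",(-20,34,100),v2(375,232)),("top",(-48,125,0),v1(335,232)),("top",(-48,-125,0),v1(497,224))]
def W(p,q):
    c,s=np.cos(p[2]),np.sin(p[2]); q=np.array(q)/1000
    return [p[0]+c*q[0]-s*q[1],p[1]+s*q[0]+c*q[1],q[2]]
f=lambda p:np.ravel([proj(n,W(p,q))-np.array(u) for n,q,u in o])
if __name__=="__main__":
    r=least_squares(f,[.545,-.02,.05],loss="soft_l1"); p=r.x; print("clamp",p.round(4)); print(f(p).reshape(-1,2).round(1).tolist()); np.save("clamp.npy",p)
    print("block",W(p,(0,69,20)),"tab",W(p,(0,17,110)),"rest",W(p,(0,-44,20)))
    print("bowl",ray("top",v1(133,239)[::-1],.062),"peel",ray("top",v1(632,217)[::-1],.005))
    out=[]
    for n,(r0,c0,h,w,k) in (("top",(150,215,60,100,4)),("side",(135,200,110,100,4))):
        a=cv2.imread(f"pics/{n}0.png")[r0:r0+h,c0:c0+w]; a=cv2.resize(a,None,fx=k,fy=k,interpolation=cv2.INTER_CUBIC)
        def box(x0,x1,y0,y1,z0,z1,col):
            for z in(z0,z1):
                pts=np.array([(proj(n,W(p,(x,y,z)))-[c0,r0]+.5)*k for x,y in((x0,y0),(x1,y0),(x1,y1),(x0,y1))]).astype(np.int32)
                cv2.polylines(a,[pts],True,col,1)
        box(-48,48,-125,125,0,20,(0,255,0)); box(-20,20,34,104,100,100,(255,0,0)); box(-30,30,17,33,130,130,(0,255,255)); box(-25,25,-104,16,65,65,(0,0,255))
        out.append(a)
    c=np.zeros((440,800,3),np.uint8); c[:240,:400]=out[0]; c[:,400:]=out[1]; cv2.imwrite("pics/v3.png",c)
E
python3 fit.py
```

```text
clamp [ 0.5563 -0.04    0.0457]
[[-0.0, -2.6], [1.3, 0.9], [-0.4, 0.5], [-0.6, -2.5], [0.1, 0.4], [-0.2, 0.4], [-0.0, -1.2], [1.5, -1.7], [-0.1, -1.3], [-0.6, 0.6], [-0.7, 0.0]]
block [np.float64(0.5531322343057895), np.float64(0.028914262727107135), np.float64(0.02)] tab [np.float64(0.5555054487193931), np.float64(-0.023031553787286628), np.float64(0.11)] rest [np.float64(0.5582894117815052), np.float64(-0.08396799239071008), np.float64(0.02)]
bowl [0.49050661 0.3687275  0.062     ] peel [ 0.522073   -0.37598262  0.005     ]
```

View pics/v3.png

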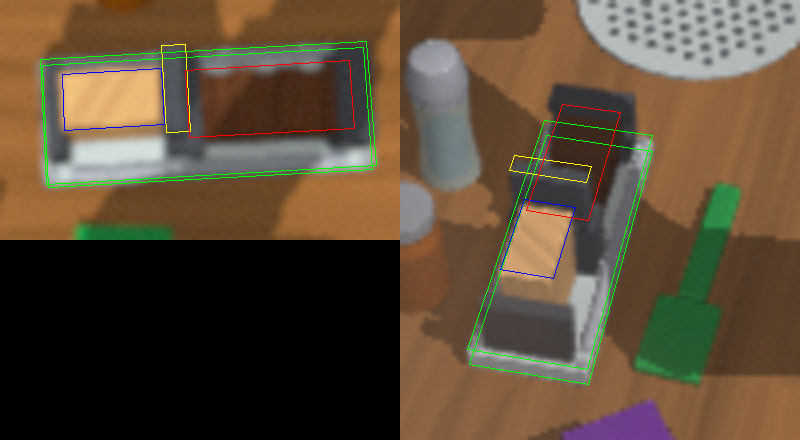

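The overlay matches the block top and bed in both views. Turned to clamp yaw, the tool's tx is clamp +y, ty is clamp +x and tz is down. I'm moving above the block, offset 10 mm in +y to keep the gripper body clear of the tab.

Emit:
{"name": "play_rows", "arguments": {"moves": [{"turn": -0.1746}, {"turn": -0.1746}, {"turn": -0.1746}, {"turn": -0.1746}, {"turn": -0.1746}, {"turn": -0.1746}, {"turn": -0.1746}, {"tx": 0.0408, "ty": 0.0282}, {"tx": 0.0408, "ty": 0.0282}, {"tx": 0.0408, "ty": 0.0282}, {"tx": 0.0408, "ty": 0.0282}, {"tx": 0.0408, "ty": 0.0282}, {"tx": 0.0408, "ty": 0.0282}, {"tx": 0.0408, "ty": 0.0282}, {"tx": 0.0408, "ty": 0.0282}, {"tx": 0.0408, "ty": 0.0282}, {"tx": 0.0408, "ty": 0.0282}, {"tx": 0.0408, "ty": 0.0282}, {"tx": 0.0408, "ty": 0.0282}, {"tx": 0.0408, "ty": 0.0282}]}}

```text
invalid input
```

```bash
cat >> h.py <<'E'
def st():
    o=readout.get_obs(); p=np.load("clamp.npy"); e=np.array(o["ee_pos"]); r=np.array(o["orientation"])
    c,s=np.cos(p[2]),np.sin(p[2]); d=e[:2]-p[:2]; yaw=2*np.arctan2(r[1],r[0])
    print("t",round(o["time_s"],2),"world",e.round(4),"clamp",np.round([c*d[0]+s*d[1],-s*d[0]+c*d[1]],4),"yaw",round((yaw+np.pi)%(2*np.pi)-np.pi,4),"want",round(p[2]+np.pi/2,4),"open",round(o["opening"],4),"F",np.round(o["ft_force"],1))
def inclamp(X):
    p=np.load("clamp.npy"); c,s=np.cos(p[2]),np.sin(p[2]); d=np.array(X[:2])-p[:2]; return np.round([c*d[0]+s*d[1],-s*d[0]+c*d[1]],4)
E
python3 -c "
from h import *
st(); print(inclamp([.4905,.3687]),inclamp([.5221,-.376]))
f=optics.grab_frame('side'); cv2.imwrite('pics/v4.png',cv2.resize(f[80:280,150:350],(600,600),interpolation=2)[:,:,::-1])"
```

```text
t 1.1 world [ 0.211  -0.5079  0.2313] clamp [-0.3662 -0.4517] yaw 0.3937 want 1.6165 open 0.0855 F [-1.5 -0.5 -0.8]
[-0.0471  0.4113] [-0.0495 -0.3341]
```

View pics/v4.png

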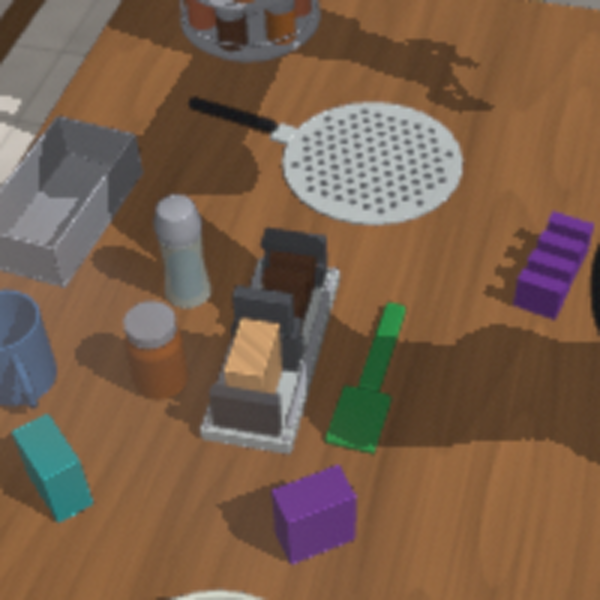

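The arm has not moved: the call was rejected, probably because every field is needed. I'll resend with all of them.

Emit:
{"name": "play_rows", "arguments": {"moves": [{"fingers": 1, "tx": 0, "ty": 0, "tz": 0, "turn": -0.1746}, {"fingers": 1, "tx": 0, "ty": 0, "tz": 0, "turn": -0.1746}, {"fingers": 1, "tx": 0, "ty": 0, "tz": 0, "turn": -0.1746}, {"fingers": 1, "tx": 0, "ty": 0, "tz": 0, "turn": -0.1746}, {"fingers": 1, "tx": 0, "ty": 0, "tz": 0, "turn": -0.1746}, {"fingers": 1, "tx": 0, "ty": 0, "tz": 0, "turn": -0.1746}, {"fingers": 1, "tx": 0, "ty": 0, "tz": 0, "turn": -0.1746}, {"fingers": 1, "tx": 0.0408, "ty": 0.0282, "tz": 0, "turn": 0}, {"fingers": 1, "tx": 0.0408, "ty": 0.0282, "tz": 0, "turn": 0}, {"fingers": 1, "tx": 0.0408, "ty": 0.0282, "tz": 0, "turn": 0}, {"fingers": 1, "tx": 0.0408, "ty": 0.0282, "tz": 0, "turn": 0}, {"fingers": 1, "tx": 0.0408, "ty": 0.0282, "tz": 0, "turn": 0}, {"fingers": 1, "tx": 0.0408, "ty": 0.0282, "tz": 0, "turn": 0}, {"fingers": 1, "tx": 0.0408, "ty": 0.0282, "tz": 0, "turn": 0}, {"fingers": 1, "tx": 0.0408, "ty": 0.0282, "tz": 0, "turn": 0}, {"fingers": 1, "tx": 0.0408, "ty": 0.0282, "tz": 0, "turn": 0}, {"fingers": 1, "tx": 0.0408, "ty": 0.0282, "tz": 0, "turn": 0}, {"fingers": 1, "tx": 0.0408, "ty": 0.0282, "tz": 0, "turn": 0}, {"fingers": 1, "tx": 0.0408, "ty": 0.0282, "tz": 0, "turn": 0}, {"fingers": 1, "tx": 0.0408, "ty": 0.0282, "tz": 0, "turn": 0}], "force": 40}}

```text
time_s: 3.65
ee_pos: [0.5541, 0.04, 0.2314]
orientation: [2.17, 2.271, 0.0]
ft_force: [-0.4, -0.4, 0.8]
opening: 0.0854
```

```bash
python3 -c "
from h import *
st()"
```

```text
t 3.65 world [0.5541 0.04   0.2314] clamp [0.0015 0.0801] yaw 1.6162 want 1.6165 open 0.0854 F [-0.4 -0.4  0.8]
```

Emit:
{"name": "play_rows", "arguments": {"moves": [{"fingers": 1, "tx": 0, "ty": -0.001, "tz": 0.05, "turn": 0}, {"fingers": 1, "tx": 0, "ty": 0, "tz": 0.05, "turn": 0}, {"fingers": 1, "tx": 0, "ty": 0, "tz": 0.04, "turn": 0}, {"fingers": 1, "tx": 0, "ty": 0, "tz": 0.02, "turn": 0}, {"fingers": 1, "tx": 0, "ty": 0, "tz": 0.009, "turn": 0}, {"fingers": 0.3, "tx": 0, "ty": 0, "tz": 0, "turn": 0}, {"fingers": 0.3, "tx": 0, "ty": 0, "tz": 0, "turn": 0}, {"fingers": 0.3, "tx": 0, "ty": 0, "tz": 0, "turn": 0}, {"fingers": 0.3, "tx": 0, "ty": 0, "tz": 0, "turn": 0}, {"fingers": 0.3, "tx": 0, "ty": 0, "tz": 0, "turn": 0}], "force": 40}}

```text
time_s: 4.9
ee_pos: [0.5536, 0.0384, 0.0636]
orientation: [2.169, 2.269, 0.003]
ft_force: [0.5, 0.2, 6.0]
opening: 0.0397
```

Emit:
{"name": "play_rows", "arguments": {"moves": [{"fingers": 0.3, "tx": 0, "ty": 0, "tz": -0.01, "turn": 0}, {"fingers": 0.3, "tx": 0, "ty": 0, "tz": -0.02, "turn": 0}, {"fingers": 0.3, "tx": 0, "ty": 0, "tz": -0.04, "turn": 0}, {"fingers": 0.3, "tx": 0, "ty": 0, "tz": -0.04, "turn": 0}, {"fingers": 0.3, "tx": 0, "ty": 0, "tz": -0.03, "turn": 0}, {"fingers": 0.3, "tx": 0, "ty": 0, "tz": -0.01, "turn": 0}], "force": 40}}

```text
time_s: 5.65
ee_pos: [0.5529, 0.0384, 0.2143]
orientation: [2.169, 2.27, 0.003]
ft_force: [0.4, -1.0, -1.5]
opening: 0.0397
```

```bash
python3 -c "
from h import *
st()
f=optics.grab_frame('side'); cv2.imwrite('pics/v5.png',cv2.resize(f[50:300,130:380],(600,600),interpolation=2)[:,:,::-1])"
```

```text
t 5.65 world [0.5529 0.0384 0.2143] clamp [0.0002 0.0785] yaw 1.616 want 1.6165 open 0.0397 F [ 0.4 -1.  -1.5]
```

View pics/v5.png

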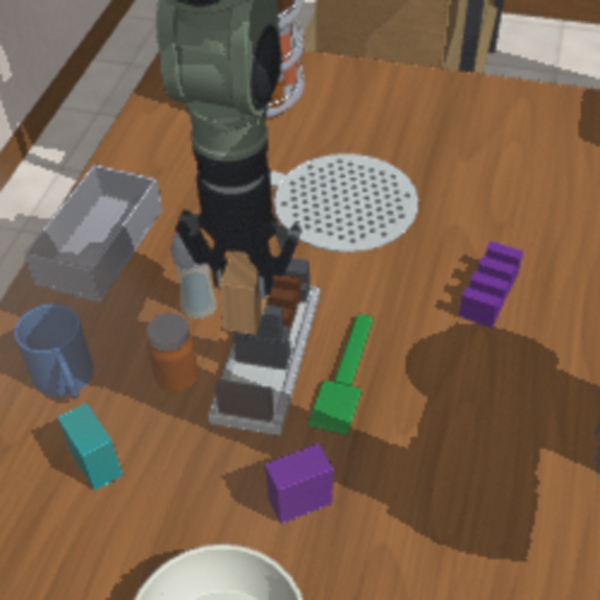

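The block is held upright with the bowl ahead. I'm carrying it above the bowl.

Emit:
{"name": "play_rows", "arguments": {"moves": [{"fingers": 0.3, "tx": 0.025, "ty": -0.004, "tz": 0, "turn": 0}, {"fingers": 0.3, "tx": 0.044, "ty": -0.006, "tz": 0, "turn": 0}, {"fingers": 0.3, "tx": 0.044, "ty": -0.006, "tz": 0, "turn": 0}, {"fingers": 0.3, "tx": 0.044, "ty": -0.006, "tz": 0, "turn": 0}, {"fingers": 0.3, "tx": 0.044, "ty": -0.006, "tz": 0, "turn": 0}, {"fingers": 0.3, "tx": 0.044, "ty": -0.006, "tz": 0, "turn": 0}, {"fingers": 0.3, "tx": 0.044, "ty": -0.006, "tz": 0, "turn": 0}, {"fingers": 0.3, "tx": 0.033, "ty": -0.004, "tz": 0.02, "turn": 0}, {"fingers": 0.3, "tx": 0.021, "ty": -0.003, "tz": 0.04, "turn": 0}, {"fingers": 0.3, "tx": 0, "ty": 0, "tz": 0.03, "turn": 0}, {"fingers": 0.3, "tx": 0, "ty": 0, "tz": 0.01, "turn": 0}], "force": 40}}

```text
time_s: 7.08
ee_pos: [0.4872, 0.3778, 0.1085]
orientation: [-2.169, -2.27, 0.01]
ft_force: [0.2, 0.7, -1.0]
opening: 0.0394
```

```bash
python3 -c "
from h import *
st()
a=optics.grab_frame('side')[220:384,130:330]
b=optics.grab_frame('top')[130:270,60:260]
for n in('top','side'): print([(np.round(d['centre']),round(d['p'],2),ray(n,d['centre'],.03)[:2].round(3)) for d in optics.search_frame('bowl',n)[:1]])
c=np.zeros((492,800,3),np.uint8);c[:328,:400]=cv2.resize(a,(400,328));c[:280,400:]=cv2.resize(b,(400,280))
cv2.imwrite('pics/v6.png',c[:,:,::-1])"
```

```text
t 7.08 world [0.4872 0.3778 0.1085] clamp [-0.0499  0.4205] yaw 1.6165 want 1.6165 open 0.0394 F [ 0.2  0.7 -1. ]
[(array([200., 139.]), 0.96, array([0.49 , 0.343]))]
[(array([325., 222.]), 0.58, array([0.482, 0.394]))]
```

View pics/v6.png

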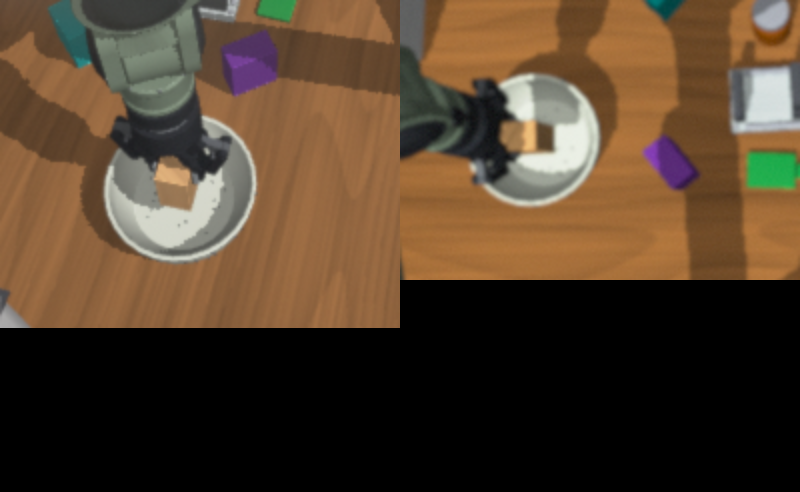

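The block hangs over the middle of the bowl (block at about (520,137) in v6, rim centred at about (533,139)). Now I'm lowering it.

Emit:
{"name": "play_rows", "arguments": {"moves": [{"fingers": 0.3, "tx": 0, "ty": 0, "tz": 0.025, "turn": 0}, {"fingers": 0.3, "tx": 0, "ty": 0, "tz": 0.018, "turn": 0}, {"fingers": 0.3, "tx": 0, "ty": 0, "tz": 0.006, "turn": 0}, {"fingers": 0.3, "tx": 0, "ty": 0, "tz": 0.004, "turn": 0}, {"fingers": 0.3, "tx": 0, "ty": 0, "tz": 0.002, "turn": 0}, {"fingers": 0.3, "tx": 0, "ty": 0, "tz": 0.001, "turn": 0}, {"fingers": 0.3, "tx": 0, "ty": 0, "tz": 0, "turn": 0}], "force": 40}}

```text
time_s: 8.15
ee_pos: [0.49, 0.3791, 0.0566]
orientation: [2.171, 2.271, 0.001]
ft_force: [-0.1, 0.4, -0.8]
opening: 0.0398
```

Emit:
{"name": "play_rows", "arguments": {"moves": [{"fingers": 0.3, "tx": 0, "ty": 0, "tz": 0.003, "turn": 0}, {"fingers": 0.3, "tx": 0, "ty": 0, "tz": 0.002, "turn": 0}, {"fingers": 0.3, "tx": 0, "ty": 0, "tz": 0.001, "turn": 0}, {"fingers": 0.3, "tx": 0, "ty": 0, "tz": 0, "turn": 0}], "force": 40}}

```text
time_s: 8.65
ee_pos: [0.4898, 0.379, 0.0505]
orientation: [-2.171, -2.271, 0.0]
ft_force: [-1.2, 0.1, 1.8]
opening: 0.0396
```

Emit:
{"name": "play_rows", "arguments": {"moves": [{"fingers": 0.3, "tx": 0, "ty": 0, "tz": 0.001, "turn": 0}, {"fingers": 0.3, "tx": 0, "ty": 0, "tz": 0, "turn": 0}], "force": 40}}

```text
time_s: 8.9
ee_pos: [0.4903, 0.3793, 0.05]
orientation: [2.17, 2.271, 0.002]
ft_force: [-1.1, -0.8, 5.1]
opening: 0.0392
```

Contact confirmed. I'm releasing, retreating straight up, and going to the inner side of the tab with shut fingers.

Emit:
{"name": "play_rows", "arguments": {"moves": [{"fingers": 0.8, "tx": 0, "ty": 0, "tz": 0, "turn": 0}, {"fingers": 0.8, "tx": 0, "ty": 0, "tz": 0, "turn": 0}, {"fingers": 0.8, "tx": 0, "ty": 0, "tz": 0, "turn": 0}, {"fingers": 0.8, "tx": 0, "ty": 0, "tz": -0.02, "turn": 0}, {"fingers": 0.8, "tx": 0, "ty": 0, "tz": -0.05, "turn": 0}, {"fingers": 0.8, "tx": 0, "ty": 0, "tz": -0.05, "turn": 0}, {"fingers": 0.8, "tx": 0, "ty": 0, "tz": -0.05, "turn": 0}, {"fingers": 0.5, "tx": -0.02, "ty": 0.002, "tz": -0.01, "turn": 0}, {"fingers": 0, "tx": -0.048, "ty": 0.005, "tz": 0, "turn": 0}, {"fingers": 0, "tx": -0.048, "ty": 0.005, "tz": 0, "turn": 0}, {"fingers": 0, "tx": -0.048, "ty": 0.005, "tz": 0, "turn": 0}, {"fingers": 0, "tx": -0.048, "ty": 0.005, "tz": 0, "turn": 0}, {"fingers": 0, "tx": -0.048, "ty": 0.005, "tz": 0, "turn": 0}, {"fingers": 0, "tx": -0.048, "ty": 0.005, "tz": 0, "turn": 0}, {"fingers": 0, "tx": -0.048, "ty": 0.005, "tz": 0, "turn": 0}, {"fingers": 0, "tx": -0.048, "ty": 0.005, "tz": 0, "turn": 0}, {"fingers": 0, "tx": -0.045, "ty": 0.005, "tz": 0, "turn": 0}, {"fingers": 0, "tx": 0, "ty": 0, "tz": 0, "turn": 0}], "force": 40}}

```text
time_s: 11.15
ee_pos: [0.5566, -0.0707, 0.228]
orientation: [-2.176, -2.265, 0.002]
ft_force: [0.1, 0.7, 0.3]
opening: -0.0001
```

```bash
python3 -c "
from h import *
st()
f=optics.grab_frame('side'); cv2.imwrite('pics/v7.png',cv2.resize(f[110:384,110:340],None,fx=2.1,fy=2.1,interpolation=2)[:,:,::-1])"
```

```text
t 11.15 world [ 0.5566 -0.0707  0.228 ] clamp [-0.0011 -0.0307] yaw 1.6108 want 1.6165 open -0.0001 F [0.1 0.7 0.3]
```

View pics/v7.png

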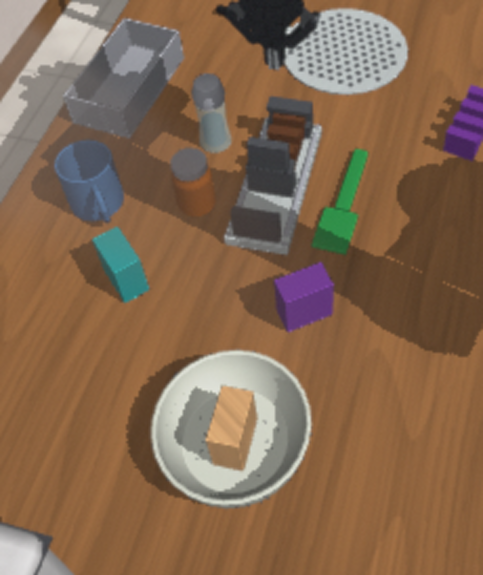

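The block stands in the bowl at v7 (230,428). Next I go down inside the tab and push.

Emit:
{"name": "play_rows", "arguments": {"moves": [{"fingers": 0, "tx": 0, "ty": 0.001, "tz": 0.05, "turn": 0}, {"fingers": 0, "tx": 0, "ty": 0, "tz": 0.05, "turn": 0}, {"fingers": 0, "tx": 0, "ty": 0, "tz": 0.026, "turn": 0}, {"fingers": 0, "tx": 0.015, "ty": 0, "tz": 0, "turn": 0}, {"fingers": 0, "tx": 0.012, "ty": 0, "tz": 0, "turn": 0}, {"fingers": 0, "tx": 0.01, "ty": 0, "tz": 0, "turn": 0}, {"fingers": 0, "tx": 0.01, "ty": 0, "tz": 0, "turn": 0}, {"fingers": 0, "tx": 0.01, "ty": 0, "tz": 0, "turn": 0}, {"fingers": 0, "tx": 0.01, "ty": 0, "tz": 0, "turn": 0}, {"fingers": 0, "tx": 0.01, "ty": 0, "tz": 0, "turn": 0}, {"fingers": 0, "tx": 0.01, "ty": 0, "tz": 0, "turn": 0}, {"fingers": 0, "tx": 0.008, "ty": 0, "tz": 0, "turn": 0}, {"fingers": 0, "tx": 0, "ty": 0, "tz": 0, "turn": 0}], "force": 40}}

```text
time_s: 12.82
ee_pos: [0.5545, 0.0283, 0.1041]
orientation: [2.169, 2.271, 0.003]
ft_force: [-0.0, -1.0, -0.0]
opening: -0.0001
```

```bash
python3 -c "
from h import *
st()"
```

```text
t 12.82 world [0.5545 0.0283 0.1041] clamp [0.0014 0.0684] yaw 1.6169 want 1.6165 open -0.0001 F [-0. -1. -0.]
```

Emit:
{"name": "play_rows", "arguments": {"moves": [{"fingers": 0, "tx": 0.004, "ty": 0, "tz": 0, "turn": 0}, {"fingers": 0, "tx": 0.003, "ty": 0, "tz": 0, "turn": 0}, {"fingers": 0, "tx": 0.002, "ty": 0, "tz": 0, "turn": 0}], "force": 40}}

```text
time_s: 13.2
ee_pos: [0.5539, 0.0364, 0.1035]
orientation: [2.17, 2.27, 0.001]
ft_force: [1.4, -4.5, 2.3]
opening: -0.0001
```

```bash
python3 -c "
from h import *
st()
a=optics.grab_frame('side')[110:260,180:330]
cv2.imwrite('pics/v8.png',cv2.resize(a,(600,600),interpolation=2)[:,:,::-1])"
```

```text
t 13.2 world [0.5539 0.0364 0.1035] clamp [0.0011 0.0765] yaw 1.6157 want 1.6165 open -0.0001 F [ 1.4 -4.5  2.3]
```

View pics/v8.png

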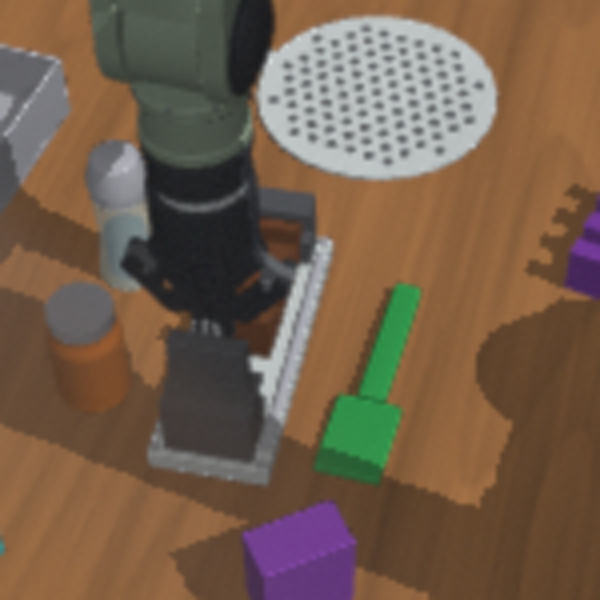

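The jaw is nearly against the end stop. I'll push a few mm more until the force rises past sliding friction.

Emit:
{"name": "play_rows", "arguments": {"moves": [{"fingers": 0, "tx": 0.002, "ty": 0, "tz": 0, "turn": 0}, {"fingers": 0, "tx": 0.001, "ty": 0, "tz": 0, "turn": 0}, {"fingers": 0, "tx": 0, "ty": 0, "tz": 0, "turn": 0}], "force": 40}}

```text
time_s: 13.62
ee_pos: [0.5537, 0.0369, 0.1034]
orientation: [2.17, 2.266, -0.006]
ft_force: [1.1, -11.7, 2.9]
opening: -0.0001
```

The force reached 11.7 N with no further motion, so the jaw is at its stop. I'm backing off and moving above the knife rest with open fingers.

Emit:
{"name": "play_rows", "arguments": {"moves": [{"fingers": 0, "tx": -0.012, "ty": 0, "tz": 0, "turn": 0}, {"fingers": 0, "tx": -0.03, "ty": 0, "tz": -0.04, "turn": 0}, {"fingers": 0.9, "tx": -0.04, "ty": 0, "tz": -0.03, "turn": 0}, {"fingers": 0.9, "tx": -0.041, "ty": -0.001, "tz": 0, "turn": 0}, {"fingers": 0.9, "tx": 0, "ty": 0, "tz": 0, "turn": 0}, {"fingers": 0.9, "tx": 0, "ty": 0, "tz": 0, "turn": 0}, {"fingers": 0.9, "tx": 0, "ty": 0, "tz": 0, "turn": 0}], "force": 40}}

```text
time_s: 14.5
ee_pos: [0.5572, -0.082, 0.1726]
orientation: [-2.168, -2.271, 0.0]
ft_force: [-1.0, 0.3, -0.4]
opening: 0.077
```

```bash
python3 -c "
from h import *
st()
a=optics.grab_frame('side')[110:260,180:330]
b=optics.grab_frame('top')[100:250,180:330]
cv2.imwrite('pics/v9.png',np.hstack([cv2.resize(x,(400,400),interpolation=2) for x in(a,b)])[:,:,::-1])"
```

```text
t 14.5 world [ 0.5572 -0.082   0.1726] clamp [-0.001 -0.042] yaw 1.6174 want 1.6165 open 0.077 F [-1.   0.3 -0.4]
```

View pics/v9.png

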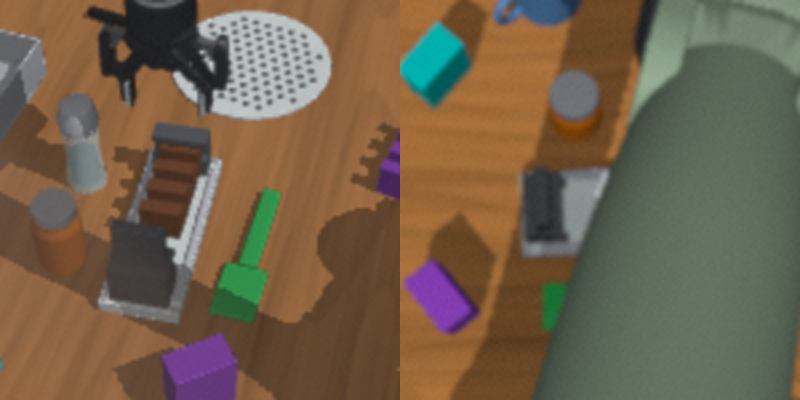

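The jaw is fully open and the rest is exposed. The fingers straddle it, so I'm descending and gripping.

Emit:
{"name": "play_rows", "arguments": {"moves": [{"fingers": 0.9, "tx": 0, "ty": 0.001, "tz": 0.05, "turn": 0}, {"fingers": 0.9, "tx": 0, "ty": 0, "tz": 0.05, "turn": 0}, {"fingers": 0.9, "tx": 0, "ty": 0, "tz": 0.03, "turn": 0}, {"fingers": 0.9, "tx": 0, "ty": 0, "tz": 0.014, "turn": 0}, {"fingers": 0.9, "tx": 0, "ty": 0, "tz": 0, "turn": 0}, {"fingers": 0.4, "tx": 0, "ty": 0, "tz": 0, "turn": 0}, {"fingers": 0.4, "tx": 0, "ty": 0, "tz": 0, "turn": 0}, {"fingers": 0.4, "tx": 0, "ty": 0, "tz": 0, "turn": 0}, {"fingers": 0.4, "tx": 0, "ty": 0, "tz": 0, "turn": 0}, {"fingers": 0.4, "tx": 0, "ty": 0, "tz": 0, "turn": 0}], "force": 50}}

```text
time_s: 15.85
ee_pos: [0.5602, -0.0837, 0.031]
orientation: [2.169, 2.269, 0.003]
ft_force: [-0.3, -0.3, 6.4]
opening: 0.0493
```

Emit:
{"name": "play_rows", "arguments": {"moves": [{"fingers": 0.4, "tx": 0, "ty": 0, "tz": -0.001, "turn": 0}, {"fingers": 0.4, "tx": 0.005, "ty": 0, "tz": 0, "turn": 0}, {"fingers": 0.4, "tx": 0.01, "ty": 0, "tz": 0, "turn": 0}, {"fingers": 0.4, "tx": 0.01, "ty": 0, "tz": 0, "turn": 0}, {"fingers": 0.4, "tx": 0.006, "ty": 0, "tz": 0, "turn": 0}, {"fingers": 0.4, "tx": 0, "ty": 0, "tz": 0, "turn": 0}], "force": 50}}

```text
time_s: 16.6
ee_pos: [0.5582, -0.0516, 0.031]
orientation: [2.169, 2.271, 0.001]
ft_force: [-0.8, -2.1, 6.9]
opening: 0.0489
```

```bash
python3 -c "
from h import *
st()
a=optics.grab_frame('side')[110:260,180:330]
cv2.imwrite('pics/v10.png',cv2.resize(a,(600,600),interpolation=2)[:,:,::-1])"
```

```text
t 16.6 world [ 0.5582 -0.0516  0.031 ] clamp [ 0.0014 -0.0117] yaw 1.6167 want 1.6165 open 0.0489 F [-0.8 -2.1  6.9]
```

View pics/v10.png

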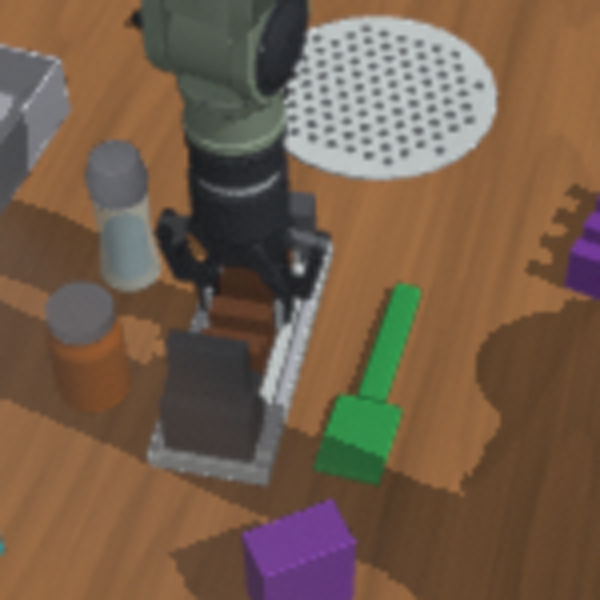

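The rest has slid 30 mm, moving with the fingers and clear of the lips. I'm lifting and carrying it to the peel.

Emit:
{"name": "play_rows", "arguments": {"moves": [{"fingers": 0.4, "tx": 0, "ty": 0, "tz": -0.01, "turn": 0}, {"fingers": 0.4, "tx": 0, "ty": 0, "tz": -0.025, "turn": 0}, {"fingers": 0.4, "tx": 0, "ty": 0, "tz": -0.04, "turn": 0}, {"fingers": 0.4, "tx": 0, "ty": 0, "tz": -0.04, "turn": 0}, {"fingers": 0.4, "tx": 0, "ty": 0, "tz": -0.025, "turn": 0}, {"fingers": 0.4, "tx": 0, "ty": 0, "tz": 0, "turn": 0}, {"fingers": 0.4, "tx": -0.025, "ty": -0.004, "tz": 0, "turn": 0}, {"fingers": 0.4, "tx": -0.045, "ty": -0.007, "tz": 0, "turn": 0}, {"fingers": 0.4, "tx": -0.045, "ty": -0.007, "tz": 0, "turn": 0}, {"fingers": 0.4, "tx": -0.045, "ty": -0.007, "tz": 0, "turn": 0}, {"fingers": 0.4, "tx": -0.045, "ty": -0.007, "tz": 0, "turn": 0}, {"fingers": 0.4, "tx": -0.045, "ty": -0.007, "tz": 0, "turn": 0}, {"fingers": 0.4, "tx": -0.045, "ty": -0.007, "tz": 0, "turn": 0}, {"fingers": 0.4, "tx": -0.026, "ty": -0.004, "tz": 0.02, "turn": 0}, {"fingers": 0.4, "tx": 0, "ty": 0, "tz": 0.04, "turn": 0}, {"fingers": 0.4, "tx": 0, "ty": 0, "tz": 0.03, "turn": 0}, {"fingers": 0.4, "tx": 0, "ty": 0, "tz": 0.01, "turn": 0}, {"fingers": 0.4, "tx": 0, "ty": 0, "tz": 0, "turn": 0}], "force": 50}}

```text
time_s: 18.9
ee_pos: [0.5213, -0.3743, 0.069]
orientation: [-2.168, -2.269, -0.0]
ft_force: [0.6, 0.2, -0.4]
opening: 0.0492
```

```bash
python3 -c "
from h import *
st()
a=optics.grab_frame('side')[80:230,230:380]
b=optics.grab_frame('top')[110:260,300:450]
cv2.imwrite('pics/v11.png',np.hstack([cv2.resize(x,(400,400),interpolation=2) for x in(a,b)])[:,:,::-1])"
```

```text
t 18.9 world [ 0.5213 -0.3743  0.069 ] clamp [-0.0502 -0.3323] yaw 1.6164 want 1.6165 open 0.0492 F [ 0.6  0.2 -0.4]
```

View pics/v11.png

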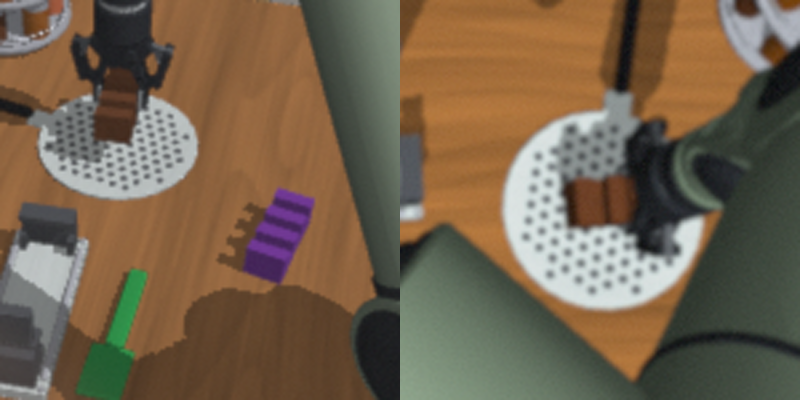

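The rest is held level over the peel's centre. I'm lowering it, slowly at the end.

Emit:
{"name": "play_rows", "arguments": {"moves": [{"fingers": 0.4, "tx": 0, "ty": 0, "tz": 0.02, "turn": 0}, {"fingers": 0.4, "tx": 0, "ty": 0, "tz": 0.015, "turn": 0}, {"fingers": 0.4, "tx": 0, "ty": 0, "tz": 0.008, "turn": 0}, {"fingers": 0.4, "tx": 0, "ty": 0, "tz": 0.004, "turn": 0}, {"fingers": 0.4, "tx": 0, "ty": 0, "tz": 0.002, "turn": 0}, {"fingers": 0.4, "tx": 0, "ty": 0, "tz": 0.002, "turn": 0}, {"fingers": 0.4, "tx": 0, "ty": 0, "tz": 0, "turn": 0}], "force": 50}}

```text
time_s: 19.88
ee_pos: [0.522, -0.3754, 0.0194]
orientation: [2.171, 2.271, 0.0]
ft_force: [-0.7, 0.3, -0.8]
opening: 0.0492
```

Emit:
{"name": "play_rows", "arguments": {"moves": [{"fingers": 0.4, "tx": 0, "ty": 0, "tz": 0.002, "turn": 0}, {"fingers": 0.4, "tx": 0, "ty": 0, "tz": 0.001, "turn": 0}, {"fingers": 0.4, "tx": 0, "ty": 0, "tz": 0.001, "turn": 0}, {"fingers": 0.4, "tx": 0, "ty": 0, "tz": 0, "turn": 0}], "force": 50}}

```text
time_s: 20.38
ee_pos: [0.522, -0.3753, 0.0161]
orientation: [2.171, 2.271, -0.0]
ft_force: [-2.3, 1.7, 4.7]
opening: 0.0491
```

Contact shows as a 4.7 N upward force. I'm releasing and retreating upwards.

Emit:
{"name": "play_rows", "arguments": {"moves": [{"fingers": 0.75, "tx": 0, "ty": 0, "tz": 0, "turn": 0}, {"fingers": 0.9, "tx": 0, "ty": 0, "tz": 0, "turn": 0}, {"fingers": 0.9, "tx": 0, "ty": 0, "tz": 0, "turn": 0}, {"fingers": 0.9, "tx": 0, "ty": 0, "tz": -0.015, "turn": 0}, {"fingers": 0.9, "tx": 0, "ty": 0, "tz": -0.04, "turn": 0}, {"fingers": 0.9, "tx": 0, "ty": 0, "tz": -0.05, "turn": 0}, {"fingers": 0.9, "tx": 0, "ty": 0, "tz": -0.05, "turn": 0}, {"fingers": 0.9, "tx": 0, "ty": 0, "tz": -0.05, "turn": 0}, {"fingers": 0.9, "tx": -0.05, "ty": -0.05, "tz": 0, "turn": 0}, {"fingers": 0.9, "tx": -0.04, "ty": -0.05, "tz": 0, "turn": 0}, {"fingers": 0.9, "tx": -0.03, "ty": -0.05, "tz": 0, "turn": 0}, {"fingers": 0.9, "tx": 0, "ty": -0.05, "tz": 0, "turn": 0}, {"fingers": 0.9, "tx": 0, "ty": 0, "tz": 0, "turn": 0}], "force": 50}}

```text
time_s: 22.0
ee_pos: [0.3311, -0.4977, 0.2214]
orientation: [-2.176, -2.266, 0.001]
ft_force: [0.5, 0.5, 0.0]
opening: 0.0765
```

```bash
python3 -c "
from h import *
st()
a=optics.grab_frame('side')[60:384,90:400]
b=optics.grab_frame('top')[90:290,60:460]
c=np.zeros((420,800,3),np.uint8);c[:418,:400]=cv2.resize(a,(400,418),interpolation=2);c[:200,400:]=b
for k,n,z in(('rest','top',.05),('peel','top',.005),('block','top',.087),('bowl','top',.04),('rest','side',.05),('bowl','side',.04)):
  print(k,n,[(ray(n,d['centre'],z)[:2].round(3).tolist(),round(d['p'],2)) for d in optics.search_frame(k,n)[:4]])
cv2.imwrite('pics/v12.png',c[:,:,::-1])"
```

```text
t 22.0 world [ 0.3311 -0.4977  0.2214] clamp [-0.2458 -0.447 ] yaw 1.6111 want 1.6165 open 0.0765 F [0.5 0.5 0. ]
rest top [([0.279, -0.231], 0.91), ([0.518, -0.373], 0.61)]
peel top [([0.559, -0.389], 0.88)]
block top [([0.699, 0.167], 0.9), ([0.455, 0.166], 0.69), ([0.654, 0.021], 0.66), ([0.492, 0.352], 0.59)]
bowl top [([0.515, 0.381], 0.83)]
rest side [([0.517, -0.343], 0.85), ([0.275, -0.223], 0.81)]
bowl side [([0.47, 0.375], 0.56)]
```

View pics/v12.png

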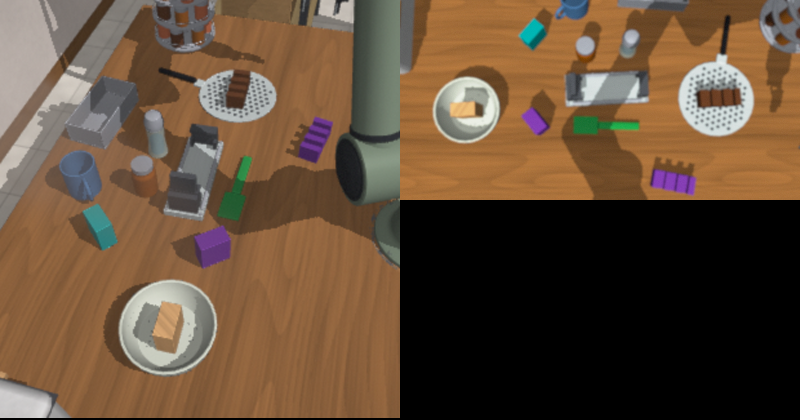

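The last view shows everything in place. The rest lies flat and ridges-up in the middle of the peel, the block stands in the bowl, the jaw is open, and the bystanders haven't moved. The arm is clear, so I'm handing in.

```bash
python3 -c "
from h import *
print(ctrl.sign_off())"
```

```text
the job is handed in; nothing more can be done
None
```

The job is handed in, at about 22 s on the robot's clock against the 64 s limit. `sign_off` gives no verdict, so the result rests on my own checks.

**What I did:**
- I lifted the packing block out of the clamp and set it upright in the bowl. I released it only once I felt contact.
- I pushed the jaw open until it stalled at its stop. The force rose to 11.7 N against about 4 N of sliding friction.
- I slid the knife rest 30 mm clear of the lips, lifted it and set it down on the peel, again releasing only on contact.

**Last checks:**
- **Final picture:** the block stands in the bowl, the jaw is at the end stop, and the rest lies flat, ridges up. The peel, bowl, shaker, jar and scraper look where they were.
- **Position of the rest:** the top camera puts it at (0.518, -0.373), about 5 mm from the peel centre I measured at the start, (0.522, -0.376).
- **Arm:** it was well clear of everything, with about 0 N on the wrist.

**What failed or disagreed:**
- The first move call was refused because I had left out fields; nothing moved.
- The network's readings of the bowl and peel centres scattered by 20–40 mm when they were partly covered or the peel's handle was included. I used the centres read from the outlines of the bowl and peel instead.
- The network's side-view reading of the rest, taken at an assumed height, was about 30 mm off the top view along y. The picture and the commanded position agree with the top view.

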